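Latch the dish tray of a dish reader in its reading position

TASK

Bring the dish into the reading position of the dish reader. First press the locking bolt on the reader's right side fully in, then push the tray all the way in by its front bar and let go, so that it springs part of the way back and latches in the middle of its travel. Only push: do not touch or lift the dish or disturb the things standing around.

Things in the scene. Friction and masses are not known exactly. Their poses are not given: they have to be found in the camera images.
- reader: dish reader, fixed to the bench: grey base 190 x 150 x 10 mm (its x -75 to +115, y +-75 mm), side rails along x up to z 40 mm, inner faces at y +-64 mm, white hood over the far part (x +15 to +115 mm, top z 65 mm). Origin on the bench; x = the way the tray is pushed in (away from the robot), y = to the reader's left, z up. A sprung stop pin on the left rail (y to +93 mm) works by itself.
- tray (a joint): travel of the grey tray along the reader's x, m: 0 = out (start), 0.060 = end stop. A spring pushes it out with 3 N at 0, 8 N at 0.060. Once pushed beyond about 0.037 the stop pin snaps in behind it; let go, it comes back only to 0.036 and stays latched. Let go sooner, it comes all the way out. With the bolt out it is blocked after about 2 mm.
- tray_face (a point): centre of the front face of the tray's front bar (the face to push along the reader's +x); axes as the reader's. Bar 104 mm wide, 10 mm thick, from 22 to 56 mm above the bench; this point is 39 mm up. The base below is 10 mm high. With the tray out, the face stands 25 mm in front of the base's front edge.
- tray_seat (a point): centre of the tray's floor, where the middle of the dish's underside rests; 27 mm above the bench. The recess is 95 mm wide between lips 8 mm high.
- bolt (a joint): travel of the steel locking bolt in the reader's right rail, in m: 0 = out (tray locked), 0.014 = fully pressed in (the tray comes free at about 0.010). It moves along the reader's +y, resists with about 2 N and stays where it is left; starts at 0 to 0.003.
- bolt_face (a point): centre of the round outer end face of the bolt (the face to press), 18 mm diameter, 21.5 mm above the bench; axes as the reader's: press along +y. It stands 20 mm out of the rail's outer face when out and 6 mm when pressed in. There is only bare bench in front of it.
- dish: flat round whitish clear-rimmed dish, 90 mm diameter, 15 mm high, loose on the tray; origin at the centre of its underside, z up
- objective_case: bystander: white cylindrical case with black lid, 41 mm diameter, 61 mm high, on the bench right of the hood; origin at the centre of its underside
- oil_bottle: bystander: small amber dropper bottle, 31 mm diameter, 73 mm high, left of the reader; origin at the centre of its underside
- cover_box: bystander: small square white box with a blue lid, 27 x 27 x 16 mm, on the bench to the left, near the reader's front; origin at the centre of its underside
Things that resemble listed ones, but are neither listed nor needed, are in the scene too. What is meant by the dish is not purple, and is the smaller of those in its own colour.

How it is judged:
On the way, in this order (a step that is already met when the one before it is completed fails the run):
1. the locking bolt is pressed in (value of joint bolt above 0.009 m and value of joint tray below 0.006 m), for 0.2 s.
2. the tray is pushed in to its end stop (value of joint tray above 0.052 m), for 0.1 s.
At the end, for the whole second after the job is handed in: the tray rests latched at 0.036 m of its travel (0.032 to 0.040), let go, the bolt is in by more than 0.009 m, and the dish lies flat and still in the tray's recess (within 7 mm of its centre) (value of joint tray between 0.032 and 0.04 m and value of joint bolt above 0.009 m and horizontal distance between dish and tray_seat below 0.007 m and angle between dish's own z axis and vertical below 0.06 rad and linear speed of dish below 0.02 m/s); the robot touches nothing.
It fails at once if the dish is touched (contact force between dish and the fingers above 0.5 N or contact force between dish and the arm above 0.5 N).
It fails at once if the dish is lifted (height (world z) of dish above 0.04 m).
It fails at once if a bystander is moved by more than 20 mm, lifted or tipped (distance of any of objective_case, oil_bottle, cover_box from where it was at the start of the episode above 0.02 m or angle between any of objective_case, oil_bottle's own z axis and vertical above 0.5 rad).
It also fails if it takes over 43 s, if anything falls off the work surface, if the arm or the gripper's body presses on something with over 40 N, if the wrist force passes 120 N, or if a joint passes its speed limit or range.

ROBOT

A 7-joint arm with a two-finger parallel gripper is mounted at the origin on a cart in front of the work surface, level with it; the furniture and walls round the work are solid. World frame = base frame: x ahead of the robot, y to its left, z up, the work surface at z = 0. Lengths are in m, angles in rad, forces in N, time in s.
With the tool pointing down it reaches from about 0.4 to 0.85 m from the base axis. Payload 10.4 kg.
Tool frame: the origin (TCP) lies midway between the tips of the shut fingers; the grasp point (between the pads) lies 19 mm behind it; y points along the fingers, x is the direction in which the jaws open and shut, and the axes are right-handed (so a half turn about y gives the same grasp; the last joint's range is limited). The gripper opens to 87 mm and grips with 3 to 60 N. Pads are 19 mm wide; open, the fingers measure 117 mm over their backs; the gripper's body (75 mm by 190 mm) begins 51 mm behind the grasp point.
Start: joints at [-1.169, 0.332, -0.065, 1.46, 0.022, 1.35, -0.088], TCP at [0.258, 0.569, 0.223] pointing down, gripper open.
Joint ranges: [-2.6, 2.6], [-0.5, 2.12], [-1.47, 1.34], [0.16, 2.42], [-1.27, 4.41], [0.06, 2.06], [-2.6, 2.6]. Speed limits (rad/s): [2.22, 2.22, 2.79, 2.79, 3.14, 3.14, 3.14].

INTERFACE

Orientations are given as a unit quaternion [x, y, z, w].
In Python, from bench import r gives the robot as it stands. The module is installed in compiled form; this text tells all that it offers.
- The arm moves only by the tool arm_command, never from a script. Its argument "deltas" is one flat list of numbers, 6 for each row, row after row: the shift along the tool's x, y, z in m, then the turn, a rotation vector about the tool's x, y, z in degrees. In form: [tx, ty, tz, ax, ay, az, tx, ty, tz, ax, ay, az, ...]. A call has 1 to 8 rows; each row is the pose to reach, as a shift and turn from the pose commanded when the call began, along the tool's axes at that moment; what a row does not reach only later rows make up. A row lasts 1/8 s, in which the tool goes at most 62.5 mm and 10.7 degrees, less where a joint would pass 70% of its speed; a pose out of reach is approached as far as the arm can. A call with a gripper value outside its range is refused whole. "hand" is the opening, from 0 (shut) to 1 (fully open), set as the call begins (left out, the last holds). The fingers move at their own pace and stop on an object; "grip_force" is the grip in N (left out, the last holds). Time passes only in rows, so rows that repeat a pose let the fingers close. It gives the time, the measured TCP pose, the force and the opening at its end, in the units of the state.
- r.read_state(): the state, without advancing time (a new reading comes with each control period).
- r.camera(name): name is "scene" or "top"; returns a dict with "image" (400x640x3 uint8, red, green, blue), "intrinsics" (3x3 intrinsics, pixels), "k1" (the pictures are not rectified: a ray, as slopes to the right and down, at radius r is drawn at 1 + k1 r^2 times it, then the intrinsics apply), "world_from_camera" (4x4, takes a point from camera to world coordinates). Camera axes: x right, y down, z forward; pixel columns grow to the right and rows downward; lengths in m; the calibration is good to about 2 mm. A picture is of the moment at which its call begins. There is no depth.
- r.close_job(): hands the job in, once; it reports no verdict.
Trained networks look in a picture, given as the dict that the camera call returned (one of the last four; its "shot" number tells which), for a name from the list of things; names that differ only in an ending like _2 or _b are one class to them, and where a whole thing is asked for, a point or a joint stands for the part that bears it (a point fixed in the world has none). Each returns a list of dicts, best first, with "conf" (0 to 1); they miss things now and then, are a little off and sometimes report something else, mostly with a low value. They report only what shows in the picture. A call takes as long as a camera call. They do not tell look-alikes from the thing itself.
- r.boxes_of(picture, query): "centre" ([row, column] in pixels, amid what is visible of it).
- r.regions_of(picture, query): "region" (400x640 bool, what is visible of it) and "centre" ([row, column] in pixels, amid what is visible of it).
The state is a dict: "time": time; "joint_positions": joint angles; "joint_vel": joint speeds; "joint_torque": joint torques, N m; "ee_pos": TCP position; "eef_rot": TCP orientation; "ft_force": force on the tool from outside, world axes, zero at the start; "torque": the same for the moment, N m; "width": finger opening in m.
Only numpy, scipy, OpenCV 4.12 (cv2) and the standard library are available. Lean on these libraries where they do the work, as an engineer would, in place of code of your own. Each camera call takes 0.05 s, during which the arm holds its last target.

## Working session

There is one attempt and no reset: what is moved stays moved. The work goes in short steps, Python scripts to look and compute and a tool call to move; the robot and the scene stay as the last step left them, time stands still between calls to the robot, and variables do not carry over. Pictures are saved under pics/ and viewed, and the job is handed in when it is done.

Besides the shell and the picture viewer there is one more tool, called in YAML: its name, and indented under it one key for each argument. arm_command: Moves the arm, as the interface text tells. Its arguments: {"type":"object","properties":{"deltas":{"type":"array","items":{"type":"number"}},"hand":{"type":"number"},"grip_force":{"type":"number"}},"required":["deltas"]}

```bash
mkdir -p pics
cat > h.py <<'E'
import numpy as np, cv2, pickle
from bench import r
def save(n,img): cv2.imwrite('pics/'+n,cv2.cvtColor(img,cv2.COLOR_RGB2BGR))
def ray(p,rc):
    K=np.array(p['intrinsics']);k=p['k1']
    d=np.array([(rc[1]-K[0,2])/K[0,0],(rc[0]-K[1,2])/K[1,1]]);u=d.copy()
    for _ in range(30): u=d/(1+k*(u@u))
    T=np.array(p['world_from_camera']);return T[:3,3],T[:3,:3]@np.array([u[0],u[1],1])
def at_z(p,rc,z):
    o,d=ray(p,rc);return o+d*(z-o[2])/d[2]
def proj(p,X):
    T=np.array(p['world_from_camera']);c=T[:3,:3].T@(np.array(X)-T[:3,3]);u=c[:2]/c[2];u=u*(1+p['k1']*(u@u))
    K=np.array(p['intrinsics']);return np.array([K[1,1]*u[1]+K[1,2],K[0,0]*u[0]+K[0,2]])
E
python3 - <<'E'
from h import *
s=r.read_state();print(s)
P={}
for n in('scene','top'):
    p=r.camera(n);save(n+'0.png',p['image']);P[n]=p
    print(n,np.array(p['world_from_camera'])[:3].round(3).tolist(),p['intrinsics'],p['k1'])
    for q in['reader','tray','tray_face','bolt','bolt_face','dish','objective_case','oil_bottle','cover_box']:
        print(q,[(np.round(b['centre']).tolist(),round(b['conf'],2)) for b in r.boxes_of(p,q)])
pickle.dump(P,open('P0.pkl','wb'))
E
```

```text
{'time': 0.0, 'joint_positions': array([-1.16857202,  0.33286708, -0.06469568,  1.46097159,  0.0216155 ,
        1.34987126, -0.08851682]), 'joint_vel': array([-0.00056332,  0.00202513,  0.00180464, -0.00040846,  0.00081631,
       -0.00145369,  0.00012463]), 'joint_torque': array([ 6.93946386e-04, -6.23271275e+01,  2.49573524e-02, -3.89897382e+01,
       -6.14056620e-02,  3.97303922e-02,  7.55726796e-05]), 'ee_pos': array([0.25745176, 0.56908199, 0.22174246]), 'eef_rot': array([ 0.59446742,  0.38294884, -0.3837602 , -0.59387438]), 'ft_force': array([ 0.14008903,  0.76957735, -1.14451321]), 'torque': array([ 0.02805834, -0.03579937, -0.0091001 ]), 'width': 0.08693743005511603}
scene [[0.747, -0.401, 0.531, 0.047], [-0.665, -0.437, 0.606, -0.848], [-0.011, -0.805, -0.593, 0.575]] [[411.73682136   0.         317.44392543]
 [  0.         411.73682136 201.55877546]
 [  0.           0.           1.        ]] -0.02327472225792061
reader [([225.0, 354.0], 0.85)]
tray [([233.0, 301.0], 0.56)]
tray_face [([232.0, 302.0], 0.68)]
bolt []
bolt_face [([257.0, 344.0], 0.63), ([226.0, 356.0], 0.46)]
dish [([317.0, 327.0], 0.8), ([183.0, 250.0], 0.63), ([250.0, 340.0], 0.59), ([224.0, 318.0], 0.56)]
objective_case [([262.0, 410.0], 0.72)]
oil_bottle [([176.0, 335.0], 0.7), ([230.0, 299.0], 0.5)]
cover_box []
top [[-0.025, -0.997, 0.075, 0.444], [-1.0, 0.023, -0.016, -0.298], [0.014, -0.075, -0.997, 1.016]] [[363.5639425    0.         326.1160145 ]
 [  0.         363.5639425  193.91349757]
 [  0.           0.           1.        ]] -0.058176429762459674
reader [([180.0, 358.0], 0.95), ([186.0, 414.0], 0.67)]
tray []
tray_face [([217.0, 336.0], 0.83)]
bolt [([214.0, 375.0], 0.62)]
bolt_face []
dish [([206.0, 343.0], 0.93), ([257.0, 402.0], 0.84), ([210.0, 251.0], 0.76)]
objective_case [([187.0, 413.0], 0.49)]
oil_bottle []
cover_box [([189.0, 296.0], 0.53)]
```

Run:
```python
from h import *
P=pickle.load(open('P0.pkl','rb'))
a=P['scene']['image'][130:370,180:500];save('s1.png',cv2.resize(a,None,fx=2.5,fy=2.5,interpolation=2))
a=P['top']['image'][120:280,230:430];save('t1.png',cv2.resize(a,None,fx=4,fy=3.75*4/3.75,interpolation=2)[:600])
```

```text
(no output)
```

View pics/scene0.png

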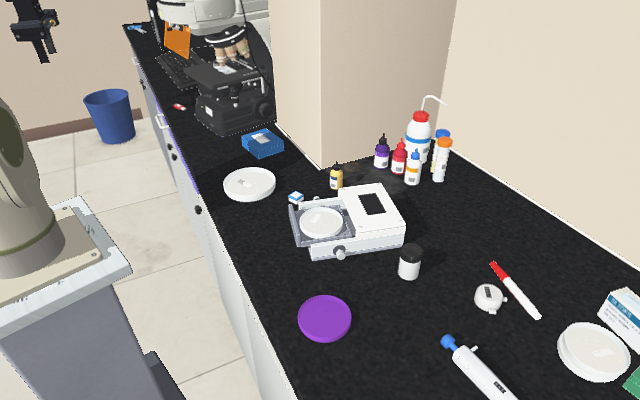

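View pics/s1.png

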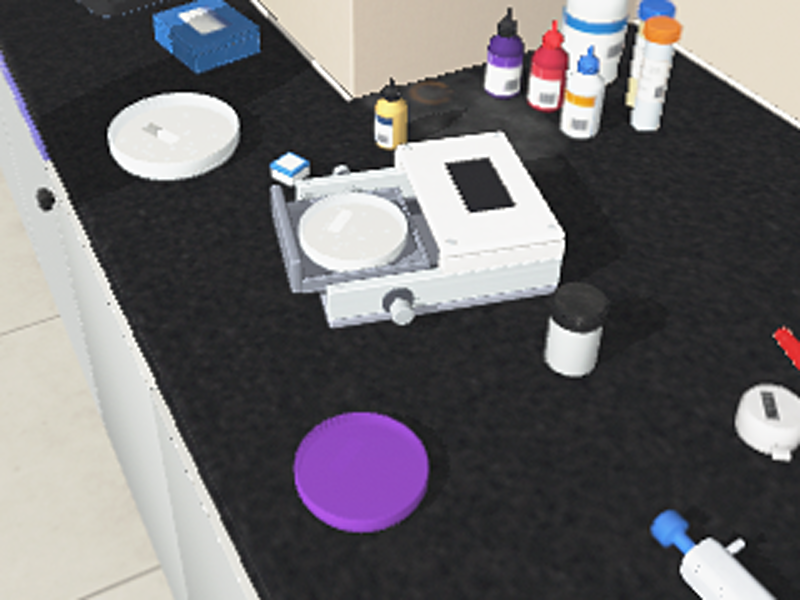

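View pics/t1.png

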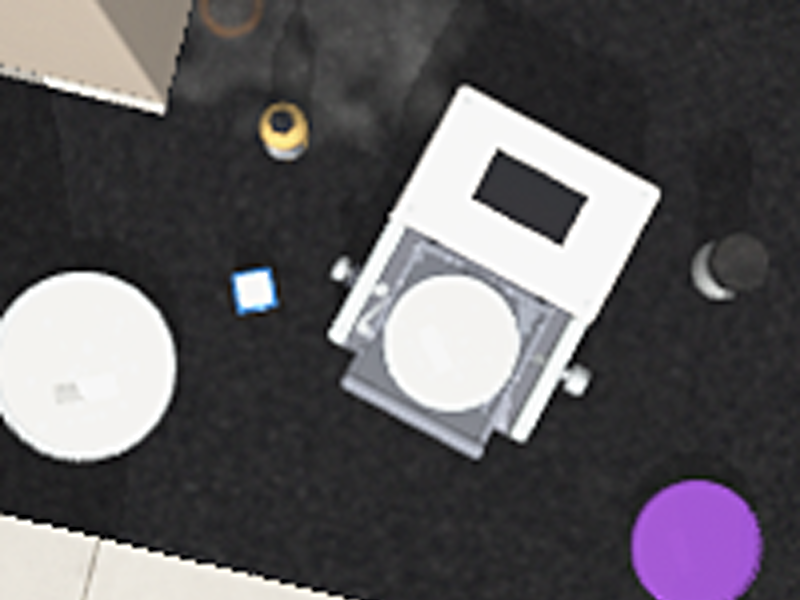

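View pics/top0.png

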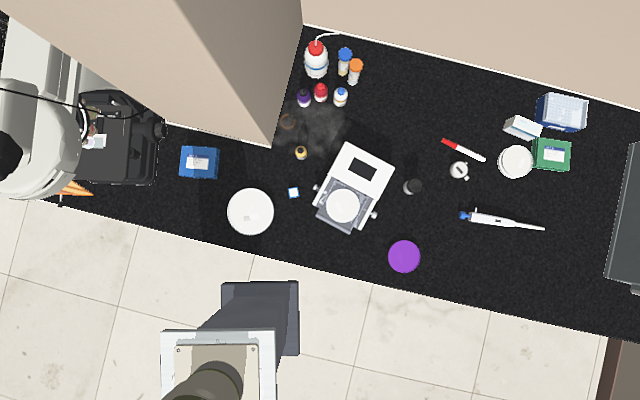

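The dish candidates in the top picture are:
- the whitish dish on the tray at (206,343)
- a larger whitish dish at (210,251)
- a purple dish at (257,402)
- a further whitish dish at the right, about (162,516)

The one meant is on the tray, since it is the smaller white one. The reader is turned about 30°. Its bolt shows at top (214,375) and scene (254,341). Next I fit the reader pose.

```bash
cat > fit.py <<'E'
from h import *
from scipy.optimize import least_squares
P=pickle.load(open('P0.pkl','rb'))
t=lambda x,y:('top',(120+y/4,230+x/4))
s=lambda x,y:('scene',(130+y/2.5,180+x/2.5))
w=-1
obs=[(t(463,84),(.115,'w',.065)),(t(662,189),(.115,'-w',.065)),(t(587,322),(.015,'-w',.065)),(t(391,213),(.015,'w',.065)),
(t(342,382),(-.1,.052,.056)),(t(478,460),(-.1,-.052,.056)),
(s(397,149),(.015,'w',.065)),(s(502,132),(.115,'w',.065)),(s(564,242),(.115,'-w',.065)),(s(440,257),(.015,'-w',.065)),
(s(274,188),(-.1,.052,.056)),(s(293,290),(-.1,-.052,.056))]
def W(q,v):
    y=v[1]; y=q[3] if y=='w' else -q[3] if y=='-w' else y
    c,n=np.cos(q[2]),np.sin(q[2]);return np.array([q[0]+c*v[0]-n*y,q[1]+n*v[0]+c*y,v[2]])
if __name__=='__main__':
    f=lambda q:np.concatenate([proj(P[o[0]],W(q,v))-o[1] for o,v in obs])
    g=at_z(P['top'],(180,358),.03)
    R=least_squares(f,[g[0],g[1],-.5,.07],loss='soft_l1')
    print(R.x,np.degrees(R.x[2]));print(f(R.x).reshape(-1,2).round(1).tolist())
    q=R.x;np.save('q.npy',q)
    for tr in(0,.003):
        b=W(q,(0,-.1,0))
    for n,c in(('bolt',t(577,381)),):print(at_z(P['top'],c[1],.0215))
    bs=s(403,312);print('bolt scene z',at_z(P['scene'],bs[1],.0215))
    for X in(at_z(P['top'],t(577,381)[1],.0215),at_z(P['scene'],bs[1],.0215)):
        d=X[:2]-q[:2];c,n=np.cos(q[2]),np.sin(q[2]);print('reader coords',c*d[0]+n*d[1],-n*d[0]+c*d[1])
    # overlay
    for nme,sc,off,sz in(('top',4,(120,230),(600,800)),('scene',2.5,(130,180),(600,800))):
        im=cv2.resize(P[nme]['image'][off[0]:off[0]+int(sz[0]/sc),off[1]:off[1]+int(sz[1]/sc)],None,fx=sc,fy=sc,interpolation=2)
        def L(*pts,col=(255,0,0)):
            uv=[(proj(P[nme],W(q,p))-off)*sc for p in pts]
            cv2.polylines(im,[np.array([[u[1],u[0]] for u in uv]).astype(int)],True,col,1)
        L((.115,'w',.065),(.115,'-w',.065),(.015,'-w',.065),(.015,'w',.065))
        L((-.1,.052,.056),(-.1,-.052,.056),(-.1,-.052,.022),(-.1,.052,.022))
        L((-.075,.075,0),(-.075,-.075,0),(.115,-.075,0),(.115,.075,0),col=(0,255,0))
        L((-.075,.064,.04),(-.075,-.064,.04),(.015,-.064,.04),(.015,.064,.04),col=(0,0,255))
        save('fit_'+nme+'.png',im)
    for k,n,c in(('case','top',(187,413)),('cover','top',(192,294)),('oil','top',(153,301))):
        print(k,at_z(P[n],c,.03))
E
python3 fit.py
```

```text
[ 0.5187368  -0.37806754 -0.52118515  0.07461597] -29.86170947693127
[[-0.1, 0.6], [0.3, 0.3], [0.2, 1.6], [0.4, 0.7], [0.8, -0.4], [0.1, 0.4], [-1.2, -0.9], [-0.0, 0.8], [-2.2, 1.2], [-0.8, 1.1], [-0.5, -2.1], [-9.4, -1.7]]
[ 0.4571664  -0.44455346  0.0215    ]
bolt scene z [ 0.46139664 -0.44248982  0.0215    ]
reader coords -0.020291793096249622 -0.08831496932934767
reader coords -0.017650709367062596 -0.08441905034950115
case [ 0.53164236 -0.55270724  0.03      ]
cover [ 0.52551723 -0.22681018  0.03      ]
oil [ 0.63240656 -0.24786732  0.03      ]
```

```bash
sleep 1
```

```text
(no output)
```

View pics/fit_top.png

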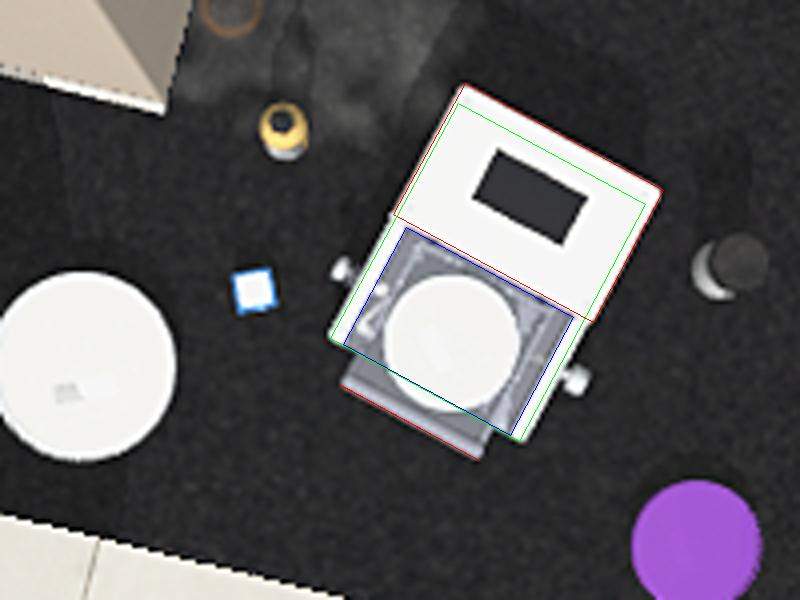

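View pics/fit_scene.png

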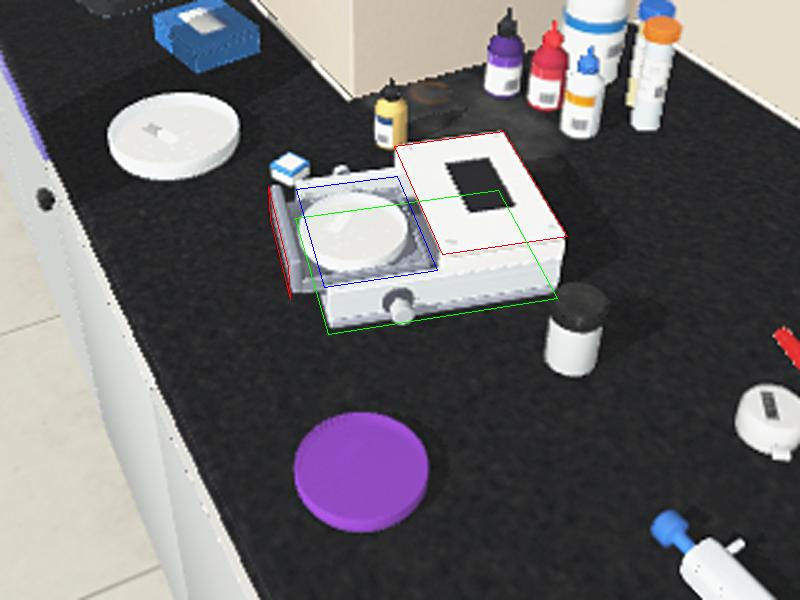

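```bash
sed -i 's/(s(293,290),(-.1,-.052,.056))/(s(293,290),(-.1,-.052,.022))/' fit.py; python3 fit.py
python3 - <<'E'
from h import *
from scipy.spatial.transform import Rotation as R
P=pickle.load(open('P0.pkl','rb'))
print(R.from_quat(r.read_state()['eef_rot']).as_matrix().round(3))
for n,l in(('scene',[(118,197),(137,238),(125,272),(50,165),(100,160),(25,125),(150,320),(153,265)]),('top',[(185,80),(180,158),(130,160),(195,90),(145,270),(290,225),(350,298),(280,298)])):
    for c in l: print(n,c,at_z(P[n],c,0).round(3)[:2],at_z(P[n],c,.15).round(3)[:2])
E
```

```text
[ 0.51924239 -0.37730435 -0.52751465  0.07459454] -30.224363313902106
[[-0.3, 0.6], [0.4, 0.2], [0.2, 1.2], [0.1, 0.5], [0.4, -0.8], [-0.1, -0.2], [-1.4, -0.8], [-0.1, 1.0], [-2.2, 1.0], [-1.1, 0.8], [-0.9, -2.1], [3.2, -1.2]]
[ 0.4571664  -0.44455346  0.0215    ]
bolt scene z [ 0.46139664 -0.44248982  0.0215    ]
reader coords -0.019785072960257416 -0.0893555893046255
reader coords -0.017168701203420768 -0.08544303172777987
case [ 0.53164236 -0.55270724  0.03      ]
cover [ 0.52551723 -0.22681018  0.03      ]
oil [ 0.63240656 -0.24786732  0.03      ]
[[ 0.412 -0.    -0.911]
 [ 0.911  0.     0.412]
 [ 0.    -1.     0.   ]]
scene (118, 197) [0.579 0.354] [0.44  0.041]
scene (137, 238) [0.604 0.147] [ 0.459 -0.113]
scene (125, 272) [0.728 0.142] [ 0.55  -0.116]
scene (50, 165) [0.842 1.163] [0.635 0.639]
scene (100, 160) [0.555 0.586] [0.422 0.212]
scene (25, 125) [0.895 1.821] [0.674 1.125]
scene (150, 320) [ 0.732 -0.081] [ 0.553 -0.281]
scene (153, 265) [0.607 0.012] [ 0.461 -0.212]
top (185, 80) [0.563 0.389] [0.545 0.288]
top (180, 158) [0.571 0.16 ] [0.552 0.092]
top (130, 160) [0.715 0.157] [0.675 0.089]
top (195, 90) [0.533 0.359] [0.52  0.262]
top (145, 270) [ 0.663 -0.159] [ 0.631 -0.18 ]
top (290, 225) [ 0.261 -0.029] [ 0.288 -0.069]
top (350, 298) [ 0.093 -0.227] [ 0.145 -0.237]
top (280, 298) [ 0.284 -0.231] [ 0.308 -0.241]
```

Run:
```python
from h import *
P=pickle.load(open('P0.pkl','rb'))
save('sl.png',cv2.resize(P['scene']['image'][0:220,0:320],None,fx=2.5,fy=2.5,interpolation=2))
```

```text
(no output)
```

View pics/sl.png

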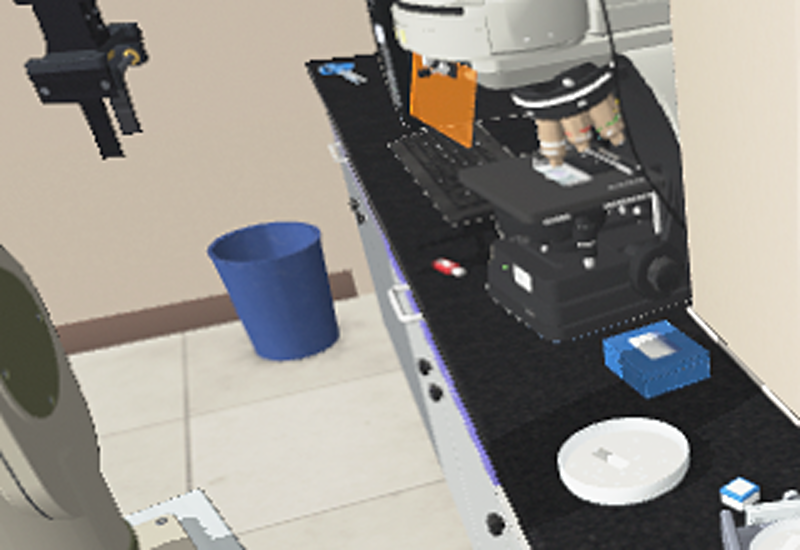

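The reader's origin is at (0.519, -0.377) with yaw -30.2°. I'll shut the fingers and swing round inside the microscope.

arm_command:
  deltas: [-0.07, -0.03, -0.06, 0, 9, 0, -0.14, -0.05, -0.12, 0, 18, 0, -0.2, -0.05, -0.17, 0, 26, 0, -0.24, -0.05, -0.21, 0, 32, 0, -0.283, -0.05, -0.245, 0, 36, 0, -0.283, -0.05, -0.245, 0, 36, 0, -0.283, -0.05, -0.245, 0, 36, 0, -0.283, -0.05, -0.245, 0, 36, 0]
  hand: 0
  grip_force: 20

```text
time: 2.0
ee_pos: [0.3641, 0.2108, 0.2728]
eef_rot: [-0.683, -0.181, 0.181, 0.684]
ft_force: [-0.1, 0.1, 0.1]
width: 0.0155
```

arm_command:
  deltas: [-0.015, 0, -0.06, 0, 9, 0, -0.03, 0, -0.11, 0, 18, 0, -0.04, 0, -0.163, 0, 27, 0, -0.065, 0, -0.215, 0, 36, 0, -0.095, 0, -0.27, 0, 45, 0, -0.121, 0, -0.324, 0, 50, 0, -0.121, 0, -0.324, 0, 50, 0, -0.121, 0, -0.324, 0, 50, 0]

```text
time: 3.0
ee_pos: [0.4199, -0.1292, 0.2724]
eef_rot: [0.696, -0.124, 0.124, -0.696]
ft_force: [0.0, 1.2, -0.2]
width: 0.0003
```

```bash
cat > to.py <<'E'
# usage: to.py rx ry z : reader coords target -> tool deltas
import sys; from h import *
from scipy.spatial.transform import Rotation as R
q=np.load('q.npy');s=r.read_state();M=R.from_quat(s['eef_rot'])
c,n=np.cos(q[2]),np.sin(q[2])
d=s['ee_pos'][:2]-q[:2];print('t',s['time'],'now reader',(c*d[0]+n*d[1]).round(4),(-n*d[0]+c*d[1]).round(4),'z',s['ee_pos'][2].round(4),'F',s['ft_force'].round(2),'w',s['width'].round(4))
G=np.column_stack([[c,n,0],[0,0,-1],[-n,c,0]])
Frd=G.T@s['ft_force'];print('F reader x,down,y',Frd.round(2))
if len(sys.argv)>3:
    v=[float(a) for a in sys.argv[1:4]]
    X=np.array([q[0]+c*v[0]-n*v[1],q[1]+n*v[0]+c*v[1],v[2]])
    print('shift',M.inv().apply(X-s['ee_pos']).round(4),'turn',np.degrees((M.inv()*R.from_matrix(G)).as_rotvec()).round(2),'world',X.round(3))
E
python3 to.py -0.019 -0.14 0.15
```

```text
Traceback (most recent call last):
  File "to.py", line 6, in <module>
    d=s['ee_pos'][:2]-q[:2];print('t',s['time'],'now reader',(c*d[0]+n*d[1]).round(4),(-n*d[0]+c*d[1]).round(4),'z',s['ee_pos'][2].round(4),'F',s['ft_force'].round(2),'w',s['width'].round(4))
                                                                                                                                                                           ^^^^^^^^^^^^^^^^
AttributeError: 'float' object has no attribute 'round'
```

```bash
sed -i "s/s\['width'\].round(4)/round(s['width'],4)/" to.py
python3 to.py -0.019 -0.14 0.15
```

```text
t 3.0 now reader -0.2107 0.1644 z 0.2724 F [ 0.01  1.2  -0.24] w 0.0003
F reader x,down,y [-0.59  0.24  1.04]
shift [ 0.1358  0.1225 -0.3331] turn [ 2.000e-02  1.003e+01 -1.000e-02] world [ 0.432 -0.489  0.15 ]
```

arm_command:
  deltas: [0.02, 0, -0.05, 0, 3, 0, 0.042, 0, -0.1, 0, 6, 0, 0.063, 0.01, -0.155, 0, 9, 0, 0.085, 0.03, -0.21, 0, 10, 0, 0.106, 0.06, -0.26, 0, 10, 0, 0.125, 0.09, -0.31, 0, 10, 0, 0.136, 0.122, -0.333, 0, 10, 0, 0.136, 0.122, -0.333, 0, 10, 0]

```text
time: 4.0
ee_pos: [0.4312, -0.4889, 0.1463]
eef_rot: [-0.682, 0.187, -0.183, 0.683]
ft_force: [-0.3, 0.8, 0.4]
width: 0.0006
```

```bash
python3 to.py -0.019 -0.13 0.012
```

```text
t 4.0 now reader -0.0199 -0.1407 z 0.1463 F [-0.26  0.76  0.41] w 0.0006
F reader x,down,y [-0.61 -0.41  0.53]
shift [0.0017 0.1343 0.0106] turn [-0.06 -0.06 -0.36] world [ 0.437 -0.48   0.012]
```

Now down beside the bolt (35 mm in front of its face), then look.

arm_command:
  deltas: [0, 0.04, 0, 0, 0, 0, 0, 0.08, 0, 0, 0, 0, 0.001, 0.115, 0, 0, 0, 0, 0.001, 0.134, 0, 0, 0, -0.3, 0.001, 0.134, 0, 0, 0, -0.3, 0.001, 0.134, 0, 0, 0, -0.3]

```text
time: 4.75
ee_pos: [0.433, -0.4911, 0.0181]
eef_rot: [0.683, -0.182, 0.187, -0.682]
ft_force: [-0.2, -0.0, 0.3]
width: 0.0009
```

```bash
python3 to.py -0.019 -0.11 0.012
python3 - <<'E'
from h import *
a=r.camera('scene');b=r.camera('top')
pickle.dump(dict(scene=a,top=b),open('P1.pkl','wb'))
A=cv2.resize(a['image'][180:300,280:440],(800,600),interpolation=2);save('s2.png',A)
B=cv2.resize(b['image'][170:260,320:440],(800,600),interpolation=2);save('t2.png',B)
E
```

```text
t 4.75 now reader -0.0172 -0.1417 z 0.0181 F [-0.23 -0.02  0.32] w 0.0009
F reader x,down,y [-0.19 -0.32 -0.13]
shift [-0.0018  0.0061  0.0317] turn [ 0.01 -0.07  0.42] world [ 0.447 -0.463  0.012]
```

View pics/s2.png

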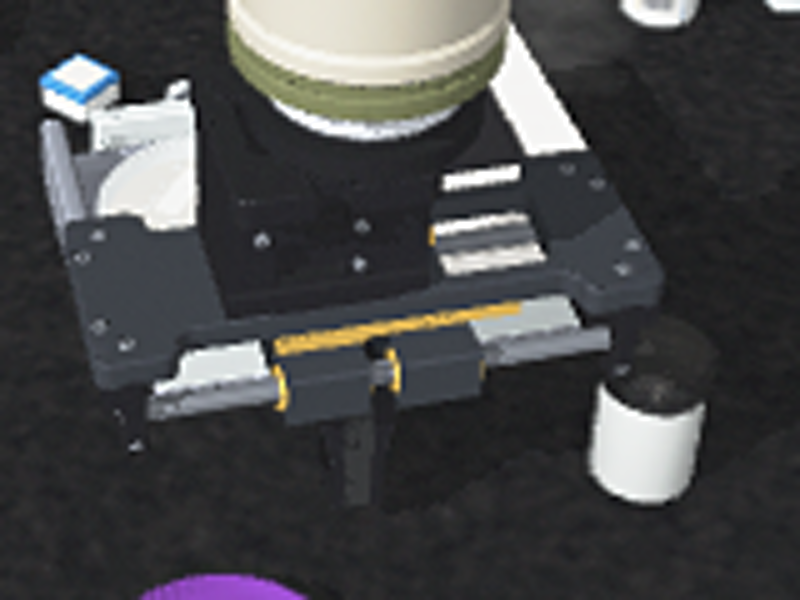

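View pics/t2.png

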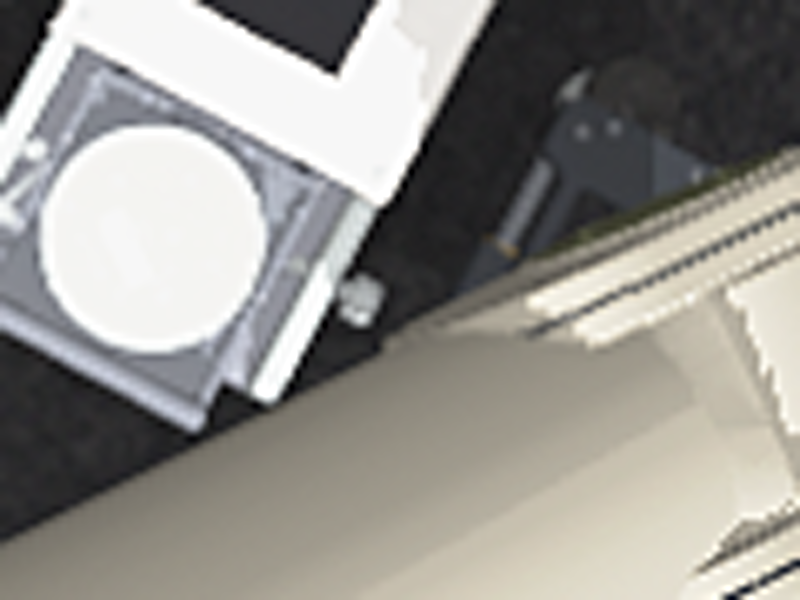

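The bolt sticks out at top-crop (360,298). The finger tip is 40 mm in front of it, and the white case stands clear, lower than the gripper's body. I'll advance in steps, watching the force.

arm_command:
  deltas: [-0.002, 0.006, 0.01, 0, 0, 0, -0.002, 0.006, 0.02, 0, 0, 0, -0.002, 0.006, 0.026, 0, 0, 0, -0.002, 0.006, 0.026, 0, 0, 0]

```text
time: 5.35
ee_pos: [0.4442, -0.4666, 0.0105]
eef_rot: [0.683, -0.183, 0.186, -0.682]
ft_force: [-0.3, -0.2, -0.1]
width: 0.0006
```

```bash
python3 to.py -0.019 -0.11 0.012
```

```text
t 5.35 now reader -0.0199 -0.1149 z 0.0105 F [-0.34 -0.22 -0.09] w 0.0006
F reader x,down,y [-0.18  0.09 -0.36]
shift [ 0.0009 -0.0015  0.0049] turn [-0.02 -0.04  0.3 ] world [ 0.447 -0.463  0.012]
```

arm_command:
  deltas: [0, 0, 0.005, 0, 0, 0, 0, 0, 0.01, 0, 0, 0, 0, 0, 0.014, 0, 0, 0, 0, 0, 0.014, 0, 0, 0]

```text
time: 5.85
ee_pos: [0.4507, -0.455, 0.0105]
eef_rot: [0.683, -0.183, 0.187, -0.682]
ft_force: [-0.0, 0.1, 0.0]
width: 0.0006
```

```bash
python3 to.py -0.019 -0.11 0.012
```

```text
t 5.85 now reader -0.0201 -0.1016 z 0.0105 F [-0.04  0.09  0.04] w 0.0006
F reader x,down,y [-0.08 -0.04  0.06]
shift [ 0.0011 -0.0015 -0.0084] turn [-0.01 -0.09  0.3 ] world [ 0.447 -0.463  0.012]
```

arm_command:
  deltas: [0.001, 0, 0.004, 0, 0, 0, 0.001, 0, 0.006, 0, 0, 0, 0.001, 0, 0.006, 0, 0, 0]

```text
time: 6.22
ee_pos: [0.4544, -0.4505, 0.0104]
eef_rot: [0.683, -0.183, 0.187, -0.682]
ft_force: [-1.8, -1.1, 1.3]
width: 0.0007
```

```bash
python3 to.py -0.019 -0.11 0.012
```

```text
t 6.225 now reader -0.0192 -0.0959 z 0.0104 F [-1.81 -1.06  1.27] w 0.0007
F reader x,down,y [-1.03 -1.27 -1.82]
shift [ 0.0003 -0.0016 -0.0141] turn [-0.   -0.11  0.29] world [ 0.447 -0.463  0.012]
```

arm_command:
  deltas: [0, 0, 0.003, 0, 0, 0, 0, 0, 0.006, 0, 0, 0, 0, 0, 0.009, 0, 0, 0, 0, 0, 0.009, 0, 0, 0]

```text
time: 6.72
ee_pos: [0.4581, -0.4438, 0.0106]
eef_rot: [0.684, -0.184, 0.187, -0.681]
ft_force: [-4.0, -5.3, -2.0]
width: 0.0006
```

```bash
python3 to.py -0.019 -0.11 0.012
```

```text
t 6.725 now reader -0.0193 -0.0883 z 0.0106 F [-3.95 -5.26 -2.04] w 0.0006
F reader x,down,y [-0.77  2.04 -6.54]
shift [ 0.0004 -0.0014 -0.0217] turn [ 0.11 -0.16  0.31] world [ 0.447 -0.463  0.012]
```

arm_command:
  deltas: [0, 0, 0.003, 0, 0, 0, 0, 0, 0.004, 0, 0, 0, 0, 0, 0.004, 0, 0, 0]

```text
time: 7.1
ee_pos: [0.4581, -0.4436, 0.0108]
eef_rot: [0.685, -0.185, 0.188, -0.679]
ft_force: [-7.2, -16.2, -5.8]
width: 0.0005
```

```bash
python3 to.py -0.019 -0.11 0.012
```

```text
t 7.1 now reader -0.0194 -0.0881 z 0.0108 F [ -7.18 -16.2   -5.77] w 0.0005
F reader x,down,y [  1.95   5.77 -17.62]
shift [ 0.0006 -0.001  -0.0219] turn [ 0.39 -0.31  0.38] world [ 0.447 -0.463  0.012]
```

The force rose to 18 N with no further travel, so the bolt is at its end. I'll back off, go up to clear height, and look.

arm_command:
  deltas: [0, 0, -0.02, 0, 0, 0, 0, 0, -0.05, 0, 0, 0, 0, -0.04, -0.06, 0, 0, 0, 0, -0.1, -0.06, 0, 0, 0, -0.05, -0.14, -0.06, 0, 0, 0, -0.1, -0.14, -0.04, 0, 0, 0, -0.15, -0.14, 0.0, 0, 0, 0, -0.15, -0.14, 0.0, 0, 0, 0]

```text
time: 8.1
ee_pos: [0.3316, -0.3591, 0.1494]
eef_rot: [-0.681, 0.181, -0.186, 0.685]
ft_force: [1.4, -0.7, 0.6]
width: 0.0
```

```bash
python3 to.py -0.135 0 0.15
python3 - <<'E'
from h import *
a=r.camera('scene');b=r.camera('top')
A=cv2.resize(a['image'][180:300,280:440],(800,600),interpolation=2);save('s3.png',A)
B=cv2.resize(b['image'][170:260,320:440],(800,600),interpolation=2);save('t3.png',B)
E
```

```text
t 8.1 now reader -0.1713 -0.0787 z 0.1494 F [ 1.45 -0.72  0.6 ] w 0.0
F reader x,down,y [ 1.61 -0.6   0.11]
shift [0.0365 0.0001 0.0786] turn [-0.36  0.16  0.32] world [ 0.403 -0.309  0.15 ]
```

View pics/s3.png

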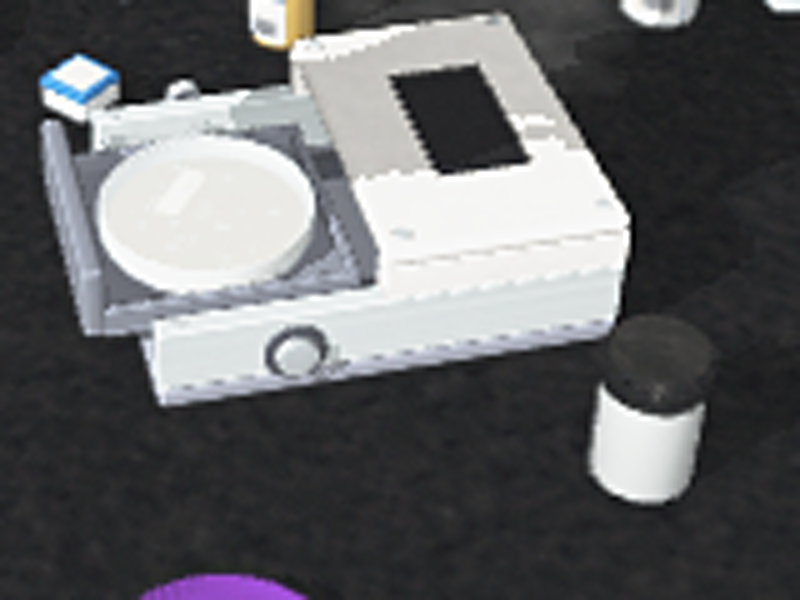

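View pics/t3.png

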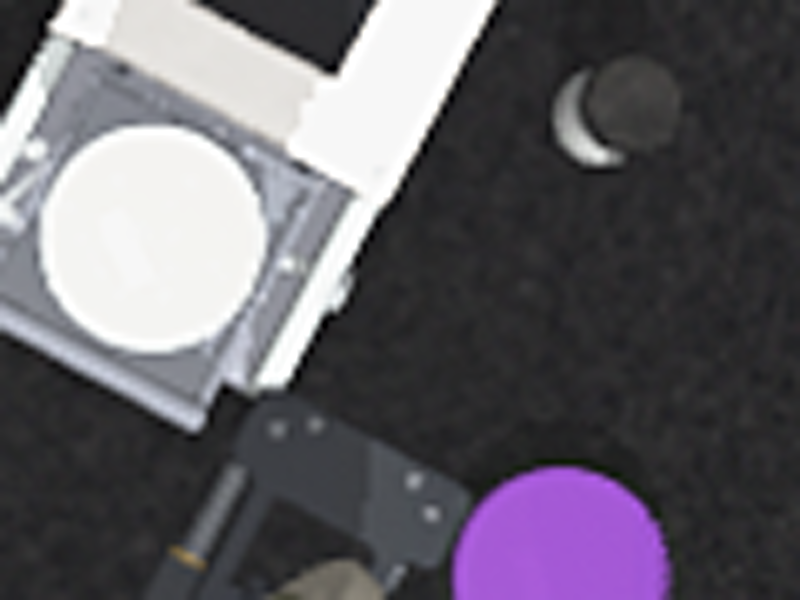

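The bolt is now nearly flush with the rail (scene crop (298,355)), and the tray and dish are unchanged. Next I go in front of the bar centre.

arm_command:
  deltas: [0, 0, 0.04, 0, 0, 0, 0.01, 0.0, 0.079, 0, 0, 0, 0.02, 0.04, 0.079, 0, 0, 0, 0.025, 0.08, 0.079, 0, 0, 0, 0.03, 0.115, 0.079, 0, 0, 0, 0.03, 0.116, 0.079, 0, 0, 0, 0.03, 0.116, 0.079, 0, 0, 0]

```text
time: 9.07
ee_pos: [0.3973, -0.3121, 0.0348]
eef_rot: [0.683, -0.184, 0.188, -0.681]
ft_force: [0.2, -0.0, 0.7]
width: 0.0002
```

```bash
python3 to.py -0.115 0 0.034
```

```text
t 9.075 now reader -0.1382 -0.005 z 0.0348 F [ 0.23 -0.03  0.68] w 0.0002
F reader x,down,y [ 0.22 -0.68  0.09]
shift [0.0232 0.0009 0.0051] turn [ 0.06 -0.21  0.34] world [ 0.42  -0.319  0.034]
```

Approach and push the first part, watching force.

arm_command:
  deltas: [0.01, 0.001, 0.005, 0, 0, 0, 0.02, 0.001, 0.005, 0, 0, 0, 0.03, 0.001, 0.005, 0, 0, 0, 0.035, 0.001, 0.005, 0, 0, 0, 0.04, 0.001, 0.005, 0, 0, 0, 0.04, 0.001, 0.005, 0, 0, 0]

```text
time: 9.82
ee_pos: [0.4341, -0.3262, 0.0329]
eef_rot: [0.683, -0.184, 0.186, -0.682]
ft_force: [-2.4, 3.2, 3.7]
width: 0.0007
```

```bash
python3 to.py -0.055 0 0.034
```

```text
t 9.825 now reader -0.0993 0.0013 z 0.0329 F [-2.35  3.15  3.67] w 0.0007
F reader x,down,y [-3.62 -3.67  1.54]
shift [ 0.0443 -0.0009 -0.0012] turn [-0.02 -0.12  0.24] world [ 0.472 -0.35   0.034]
```

arm_command:
  deltas: [0.005, 0, -0.001, 0, 0, 0, 0.011, 0, -0.001, 0, 0, 0, 0.017, 0, -0.001, 0, 0, 0, 0.023, 0, -0.001, 0, 0, 0, 0.029, 0, -0.001, 0, 0, 0, 0.034, 0, -0.001, 0, 0, 0, 0.037, 0, -0.001, 0, 0, 0, 0.038, 0, -0.001, 0, 0, 0]

```text
time: 10.82
ee_pos: [0.4659, -0.3451, 0.0327]
eef_rot: [-0.682, 0.184, -0.186, 0.683]
ft_force: [-4.8, 6.6, 3.2]
width: 0.0008
```

```bash
python3 to.py -0.055 0 0.034
```

```text
t 10.825 now reader -0.0623 0.001 z 0.0327 F [-4.76  6.56  3.19] w 0.0008
F reader x,down,y [-7.41 -3.19  3.27]
shift [ 0.0073 -0.0013 -0.001 ] turn [-0.08 -0.09  0.14] world [ 0.472 -0.35   0.034]
```

arm_command:
  deltas: [0.003, 0, 0, 0, 0, 0, 0.006, 0, 0, 0, 0, 0, 0.009, 0, 0, 0, 0, 0, 0.011, 0, 0, 0, 0, 0, 0.011, 0, 0, 0, 0, 0]

```text
time: 11.45
ee_pos: [0.4754, -0.3505, 0.0327]
eef_rot: [-0.682, 0.184, -0.186, 0.683]
ft_force: [-3.8, 8.5, 3.4]
width: 0.0005
```

```bash
python3 to.py -0.055 0 0.034
```

```text
t 11.45 now reader -0.0514 0.0011 z 0.0327 F [-3.81  8.53  3.36] w 0.0005
F reader x,down,y [-7.59 -3.36  5.45]
shift [-0.0036 -0.0013 -0.0011] turn [-0.09 -0.09  0.13] world [ 0.472 -0.35   0.034]
```

arm_command:
  deltas: [0.003, 0, 0, 0, 0, 0, 0.005, 0, 0, 0, 0, 0, 0.007, 0, 0, 0, 0, 0, 0.007, 0, 0, 0, 0, 0]

```text
time: 11.95
ee_pos: [0.4768, -0.3513, 0.0323]
eef_rot: [-0.68, 0.188, -0.183, 0.685]
ft_force: [-27.5, 23.6, 27.8]
width: 0.0001
```

```bash
python3 to.py -0.055 0 0.034
```

```text
t 11.95 now reader -0.0498 0.0011 z 0.0323 F [-27.48  23.58  27.8 ] w 0.0001
F reader x,down,y [-35.61 -27.8    6.54]
shift [-0.0052 -0.0016 -0.0011] turn [-0.26 -0.15 -0.51] world [ 0.472 -0.35   0.034]
```

The force jumped to 36 N with no more travel, so that's the end stop. I retreat gently so the tray follows until it latches.

arm_command:
  deltas: [-0.004, 0, 0, 0, 0, 0, -0.01, 0, 0, 0, 0, 0, -0.015, 0, 0, 0, 0, 0, -0.02, 0, 0, 0, 0, 0, -0.025, 0, 0, 0, 0, 0, -0.03, 0, 0, 0, 0, 0, -0.036, 0, 0, 0, 0, 0, -0.042, 0, 0, 0, 0, 0]

```text
time: 12.95
ee_pos: [0.4457, -0.3347, 0.0333]
eef_rot: [0.683, -0.183, 0.187, -0.682]
ft_force: [-0.6, -0.5, 0.8]
width: 0.0003
```

arm_command:
  deltas: [-0.03, 0, 0, 0, 0, 0, -0.06, 0, 0, 0, 0, 0, -0.06, -0.05, 0, 0, 0, 0, -0.06, -0.1, 0, 0, 0, 0, -0.06, -0.15, -0.05, 0, 0, 0, -0.06, -0.15, -0.1, 0, 0, 0, -0.06, -0.15, -0.1, 0, 0, 0, -0.06, -0.15, -0.1, 0, 0, 0]

```text
time: 13.95
ee_pos: [0.3427, -0.3899, 0.1826]
eef_rot: [0.683, -0.184, 0.187, -0.682]
ft_force: [-0.0, 0.5, -0.1]
width: 0.0009
```

```bash
python3 to.py
cat > chk.py <<'E'
from h import *
from fit import W
q=np.load('q.npy')
P={n:r.camera(n) for n in('scene','top')}
for nme,sc,off in(('top',6,(120,300)),('scene',5,(180,280))):
    im=cv2.resize(P[nme]['image'][off[0]:off[0]+int(600/sc),off[1]:off[1]+int(800/sc)],None,fx=sc,fy=sc,interpolation=2)
    for x,col in((-.1,(255,0,0)),(-.064,(0,255,0)),(-.04,(0,0,255))):
        uv=[(proj(P[nme],W(q,p))-off)*sc for p in((x,.052,.056),(x,-.052,.056))]
        cv2.polylines(im,[np.array([[u[1],u[0]] for u in uv]).astype(int)],False,col,1)
    save('end_'+nme+'.png',im)
E
python3 chk.py
```

```text
t 13.95 now reader -0.1462 -0.0997 z 0.1826 F [-0.05  0.47 -0.08] w 0.0009
F reader x,down,y [-0.28  0.08  0.38]
```

View pics/end_top.png

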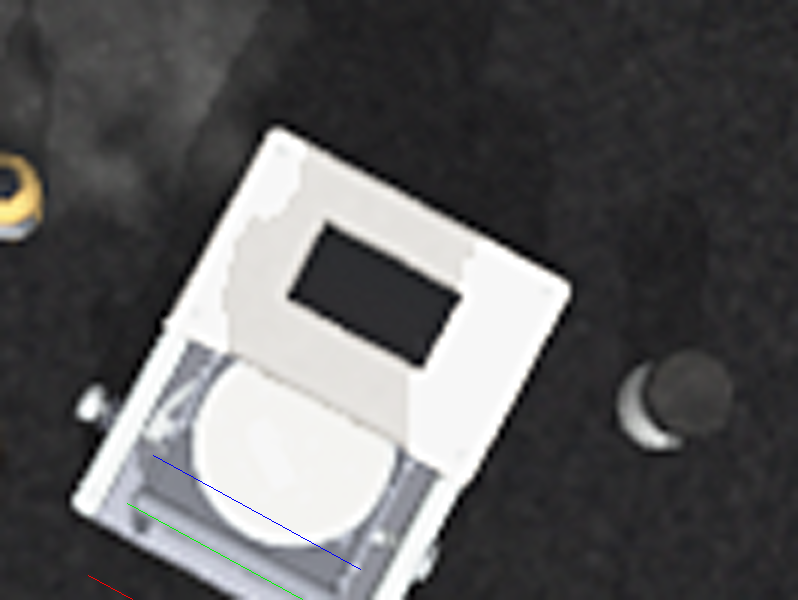

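View pics/end_scene.png

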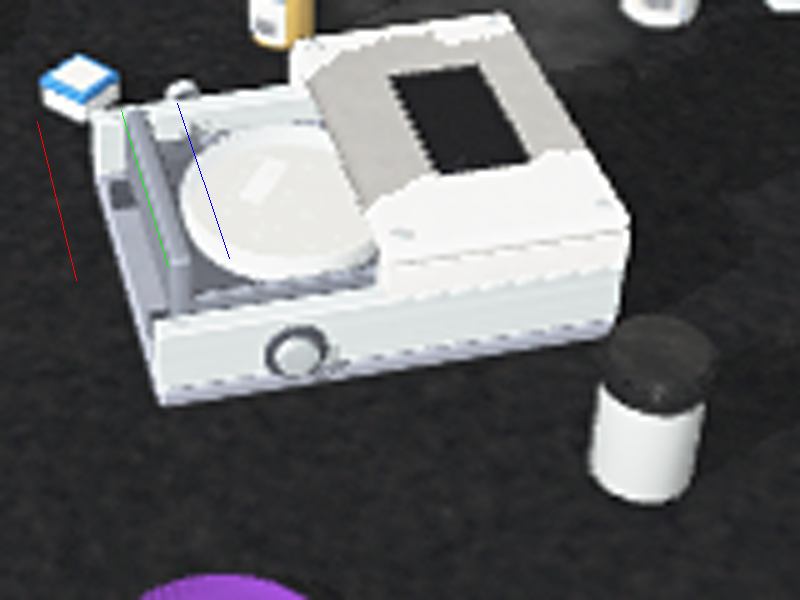

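Run:
```python
from h import *
q=np.load('q.npy');c,n=np.cos(q[2]),np.sin(q[2])
P=pickle.load(open('P0.pkl','rb'))
for p0,i in((r.camera('top'),'now'),):
    L=[('before',P['top'],None),(i,p0,None)]
for k,p,_ in L:
    im=p['image'].astype(int); m=(im.min(2)>215).astype(np.uint8)
    # unproject grid to reader coords at z=.042
    out=[]
    for y in(-.015,-.0075,0,.0075,.015):
        for x in np.arange(-.11,0,.0005):
            X=[q[0]+c*x-n*y,q[1]+n*x+c*y,.042];u=proj(p,X)
            v=cv2.getRectSubPix(p['image'][:,:,0],(1,1),(float(u[1]),float(u[0])))[0,0]
            if v>222 : out.append((y,round(x,4)));break
    print(k,out)
```

```text
before [(-0.015, np.float64(-0.0805)), (-0.0075, np.float64(-0.0825)), (0, np.float64(-0.0835)), (0.0075, np.float64(-0.0825)), (0.015, np.float64(-0.081))]
now [(-0.015, np.float64(-0.045)), (-0.0075, np.float64(-0.047)), (0, np.float64(-0.0485)), (0.0075, np.float64(-0.048)), (0.015, np.float64(-0.046))]
```

The dish moved 35 mm with the tray, so it stayed seated, and the bar face lies on the 36 mm line. Handing in.

```bash
python3 -c "
from bench import r
print(r.close_job())"
```

```text
the job is handed in; nothing more can be done
None
```

I pressed the bolt in until it stopped, pushed the tray to its end stop, and let it spring back and latch. The job is handed in; it reports no verdict.

- **Bolt:** it stopped moving as the force rose to about 18 N. Afterwards it showed nearly flush with the rail in both camera pictures.
- **Tray:** I pushed it by the middle of the front bar until it stopped, at about 36 N, then drew back slowly. In the top and scene pictures the bar's front face lies on the line I drew for 36 mm of travel.
- **Dish:** it moved about 35 mm with the tray, so it slid about 1 mm at most on the tray. I did not measure its distance from the recess centre directly.
- **Surroundings:** the bystanders in the last pictures look unmoved. The arm ended clear of everything, about 0.18 m up, with almost no force on the tool. The job was handed in at about 14 s.
- **Disagreements:** my fit of the reader's position differed between the two cameras by a few millimetres. One corner in the scene picture still missed by about 3 pixels. The fingers also met the bolt and the bar within a few millimetres of where I expected, so I went by force at both stops.

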